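Hang the primed plates on the drying rack

ROBOT

A 6-joint arm with a two-finger parallel gripper is mounted at the origin on a cart in front of the work surface, level with it; the furniture and walls round the work are solid. World frame = base frame: x ahead of the robot, y to its left, z up, the work surface at z = 0. Lengths are in m, angles in degrees, forces in N, time in s.
With the tool pointing down it reaches from about 0.25 to 0.725 m from the base axis. Payload 9.7 kg.
Tool frame: the origin (TCP) lies where the fingers leave the gripper's body, on its centre line; the fingertips stand 73 mm ahead of it and the grasp point (between the pads) lies 54 mm ahead of it; z points along the fingers, y is the line along which they close (so a half turn about z gives the same grasp; the last joint's range is limited). The gripper opens to 85 mm and grips with 20 to 120 N. Pads are 22 mm wide; open, the fingers measure 114 mm over their backs; the gripper's body (76 mm by 85 mm) begins 54 mm behind the grasp point. The pads swing forward as they close: fully open they stand 13 mm farther back than shut.
Start: joints at [71.562, 4.979, 10.078, 95.1, 0, 90], TCP at [0.174, 0.522, 0.304] pointing down, gripper open.
Joint ranges: [-179.16, 179.16], [-48.56, 103.87], [-65.8, 70.77], [-126.05, 130.52], [-82.76, 87.17], [-180, 180]. Speed limits (degrees/s): [127.2, 127.2, 147.25, 180, 180, 180].

INTERFACE

Orientations are given as [roll, pitch, yaw] about the fixed x, y, z axes, in that order (R = Rz(yaw) Ry(pitch) Rx(roll)).
In Python, from cell import r gives the robot as it stands.
- The arm moves only by the shell command python3 -m inch 'ROWS' [FORCE]. ROWS is JSON, a list of rows, each an object with "twist": the turn, a rotation vector about the tool's x, y, z in rad, a list of three; "travel": the shift along the tool's x, y, z in mm, a list of three; "fingers": the finger opening in mm, from 0 to 85.4. A call has 1 to 5 rows; each row shifts and turns the commanded pose from where the row before left it, along the tool's axes as they then stand; what a row does not reach is not made up. A row lasts 1/10 s, in which the tool goes at most 50 mm and 8.59 degrees, less where a joint would pass 70% of its speed; a pose out of reach is approached as far as the arm can. A call is refused whole if a number of a shift passes 50 or a number of a turn 0.15, either way. A call with a gripper value outside its range is refused whole. The fingers move at their own pace and stop on an object; FORCE is the grip in N (left out, the last holds). Time passes only in rows, so rows that do not move let the fingers close. It gives the time, the measured TCP pose, the force, the opening and the grip force at its end, in the units of the state.
- r.sense(): the state, without advancing time (a new reading comes with each control period).
- r.capture(name): name is "side" or "top"; returns a dict with "img" (400x640x3 uint8, blue, green, red), "range_z" (400x640 float32, m along the optical axis (not along the pixel's ray), 0 where there is no reading), "vertical_fov" (degrees; the focal length in pixels is half the picture's height over the tangent of half this angle, whatever the lens; pixels are square), "cx", "cy" (the principal point, pixels), "pose" (4x4, takes a point from camera to world coordinates). Camera axes: x right, y down, z forward; pixel columns grow to the right and rows downward; lengths in m; the calibration is good to about 2 mm. A picture is of the moment at which its call begins.
- r.finish_job(): hands the job in; it is judged then, once.
The state is a dict: "time_s": time; "joints": joint angles; "joint_vel": joint speeds; "tau": joint torques, N m; "position": TCP position; "eef_rot": TCP orientation; "force": force on the tool from outside, world axes, zero at the start; "ft_torque": the same for the moment, N m; "width": finger opening in m; "grip_force": force on a finger pad.
Only numpy, scipy, OpenCV 4.12 (cv2) and the standard library are available. Lean on these libraries where they do the work, as an engineer would, in place of code of your own. Each camera call takes 0.05 s, during which the arm holds its last target. There are 200 camera calls.

TASK

Hang the two freshly primed plates from the spray stands on the drying rack's rail, hooked fully home in the two free gaps between the plates already hanging there, with the panels on the robot's side of the rail like the others; the wide plate fits only the wide gap. The paint is wet, so they must hang still and upright and touch no neighbour. Do not shift the plates that already hang there, and leave the can, the jar and the pot where they stand.

Things in the scene. Friction and masses are not known exactly. Their poses are not given: they have to be found in the camera images.
- rack: fixed drying rack: grey drip trough (outside 80 mm in x, 310 mm in y, walls 60 mm high, 4 mm thick) with a flat steel rail along y over its middle: 10 mm thick (x -5 to +5 mm), 12 mm high, top at z = 130 mm, between end posts at y = -143 and +143 mm. Origin on the bench under the rail's middle; -x is its front, the robot's side. Turned by -0.12 to 0.25 rad.
- hung_a: loose plate hanging on the rail near the rack's left end (about y = +107 mm in the rack's frame), 40 mm wide, otherwise like wide_plate: same frame, panel, hook and handle.
- hung_b: second hanging plate, the same as hung_a (40 mm wide), at about +11 or -11 mm in the rack's y: between its edges and those of hung_a and hung_c are one gap of about 78 mm and one of about 56 mm; which side is the wide one varies.
- hung_c: third hanging plate, the same as hung_a (40 mm wide), near the rack's right end (about y = -107 mm in the rack's frame).
- wide_plate: wide primed plate with a hook, about 0.14 kg, loose, hanging on a stand. Origin on the axis of hook and handle, level with the plate's lower edge (26 mm above the bench when hung); z up. Panel 64 mm wide (y), 80 mm high (z 0 to 80), 5 mm thick, centred at x = -10.5 mm: -x is its front. Handle: square steel stub 14 x 14 mm, sides along x and y, z = 109 to 149 mm, on the axis.
- narrow_plate: narrow primed plate with a hook, panel 42 mm wide, otherwise exactly like wide_plate (same hook, handle, heights and frame), hanging at the start on the other stand.
- stand_a: fixed spray stand: round steel foot 72 mm across, 8 mm thick, a 10 x 10 mm post and on it a short cross bar (10 mm in x, 44 mm in y, top at z = 130 mm). Origin on the bench under the post. The wide plate's hook sits on the bar; lift it at least 25 mm to free it.
- stand_b: second spray stand, the same as stand_a; holds the narrow plate.
- wide_plate_seat (a point): middle of the underside of the wide plate's hook crown (plate frame 0, 0, 104 mm), which rests on the rail. The hook is 16 mm wide flat bar (y), 5 mm thick: front leg x -13 to -8 mm, crown z 104 to 109 mm, rear leg x +8 to +13 mm down to z = 80 mm; its mouth is 16 mm wide, opens downward and is 24 mm deep.
- narrow_plate_seat (a point): the same point on the narrow plate, whose hook is the same.
- wide_plate_middle (a point): centre of the wide plate's panel (plate frame -10.5, 0, 40 mm); tells which side of the rail the panel is on.
- narrow_plate_middle (a point): the same point on the narrow plate.
- tall_can: bystander: white spray can with a red cap, 66 mm diameter, 192 mm tall, loose, standing between the stands and the rack. Origin at the centre of its underside.
- paint_jar: bystander: small jar with a dark lid, green on top, 44 mm diameter, 105 mm tall, loose, near the front edge of the bench. Origin at the centre of its underside.
- gray_pot: bystander: round grey pot with a pale lid, 54 mm diameter, 42 mm tall, loose, behind the stands. Origin at the centre of its underside.

How it is judged:
By the outcome, as a careful person would: the job done as asked, in the order asked, and still so for the second after the job is handed in, with the robot touching nothing.
It also fails if it takes over 62 s, if anything falls off the work surface, if the arm or the gripper's body presses on something with over 40 N, if the wrist force passes 120 N, or if a joint passes its speed limit or range.

## Working session

There is one attempt and no reset: what is moved stays moved. The work goes in short steps, Python scripts to look and compute and a shell command to move; the robot and the scene stay as the last step left them, time stands still between calls to the robot, and variables do not carry over. Pictures are saved under pics/ and viewed, at most 10 in all, crops included, and the job is handed in when it is done.

```bash
ls; mkdir -p pics
python3 - <<'E'
from cell import r
import cv2,numpy as np,pickle
s=r.sense();print({k:s[k] for k in('time_s','position','eef_rot','width','force')})
for n in('side','top'):
    c=r.capture(n);pickle.dump(c,open(f'pics/{n}0.pkl','wb'));cv2.imwrite(f'pics/{n}0.png',c['img'])
    print(n,c['vertical_fov'],c['cx'],c['cy'],np.round(c['pose'],3).tolist())
E
```

```text
pics
{'time_s': 0.0, 'position': array([0.1738954 , 0.52162529, 0.30319336]), 'eef_rot': array([-1.79923783e+02,  2.21094994e-04,  1.61565320e+02]), 'width': 0.08538217204153416, 'force': array([0.65142354, 0.20182041, 0.46886639])}
side 52.70737380326219 317.9815515506246 202.7051791089076 [[0.992, -0.093, 0.088, 0.43], [-0.127, -0.639, 0.758, -0.825], [-0.014, -0.763, -0.646, 0.731], [0.0, 0.0, 0.0, 1.0]]
top 54.50634361584828 320.45267462215185 193.9323360294005 [[-0.007, -0.995, 0.102, 0.427], [-1.0, 0.005, -0.017, -0.075], [0.016, -0.102, -0.995, 1.084], [0.0, 0.0, 0.0, 1.0]]
```

View pics/top0.png

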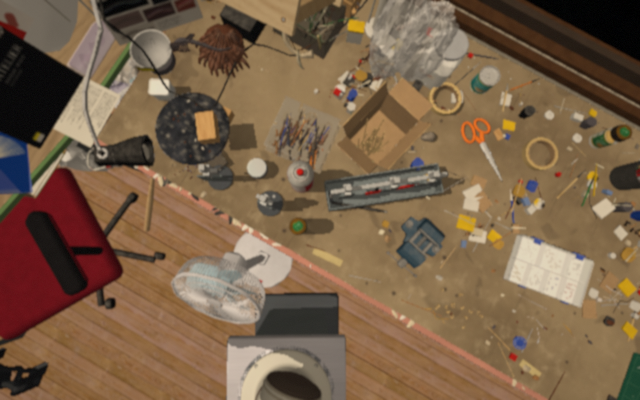

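View pics/side0.png

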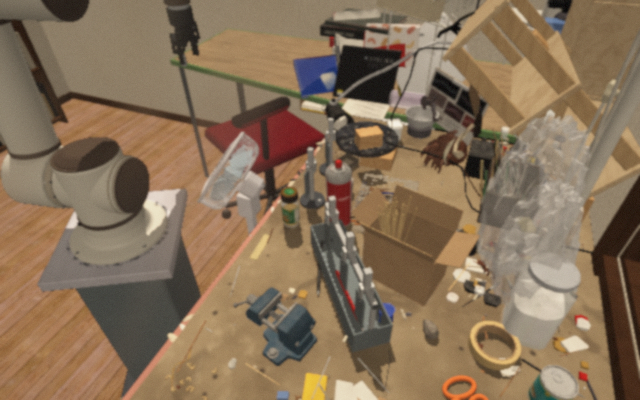

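The top view shows stands at about (215,172) and (268,202), pot (257,168), can (300,173), jar (298,226), and the rack from (327,195) to (450,180). The arm is folded away at the lower left. I'll look closer and use the depth data.

```bash
cat > h.py <<'E'
import numpy as np,cv2,pickle
def f(c): return 200/np.tan(np.radians(c['vertical_fov']/2))
def cloud(c):
    v,u=np.mgrid[:400,:640];z=c['range_z'].astype(float)
    p=np.stack([(u-c['cx'])/f(c)*z,(v-c['cy'])/f(c)*z,z],-1)
    w=p@c['pose'][:3,:3].T+c['pose'][:3,3]; w[z==0]=np.nan
    return w
def cast(c,u,v,h):
    d=c['pose'][:3,:3]@np.array([(u-c['cx'])/f(c),(v-c['cy'])/f(c),1]);o=c['pose'][:3,3]
    return o+d*(h-o[2])/d[2]
def proj(c,p):
    q=c['pose'][:3,:3].T@(np.array(p)-c['pose'][:3,3]);return q[0]/q[2]*f(c)+c['cx'],q[1]/q[2]*f(c)+c['cy']
E
python3 - <<'E'
from h import *
t=pickle.load(open('pics/top0.pkl','rb'));s=pickle.load(open('pics/side0.pkl','rb'))
a=cv2.resize(t['img'][150:220,190:350],None,fx=5,fy=5,interpolation=cv2.INTER_CUBIC)[:300]
b=cv2.resize(t['img'][158:218,310:470],None,fx=5,fy=5,interpolation=cv2.INTER_CUBIC)
cv2.imwrite('pics/topc.png',np.vstack([a,b]))
a=cv2.resize(s['img'][110:260,270:400],None,fx=4,fy=4,interpolation=cv2.INTER_CUBIC)
cv2.imwrite('pics/sidec.png',a)
w=cloud(t)
for lo,hi in((.165,.185),(.12,.15)):
  m=((w[...,2]>lo)&(w[...,2]<hi)&(w[...,0]>.25)&(w[...,0]<.75)&(abs(w[...,1])<.5)).astype(np.uint8)
  n,l,st,ce=cv2.connectedComponentsWithStats(m)
  for i in range(1,n):
    if st[i,4]>3: print(lo,st[i],ce[i].round(1),np.nanmean(w[l==i],0).round(4))
E
```

```text
0.165 [343  98  29  33 175] [357.1 113.6] [ 0.7139 -0.1804  0.1755]
0.165 [366 121   2   3   4] [366.2 121.8] [ 0.6936 -0.202   0.1754]
0.165 [383 122  49  47 348] [406.9 144.8] [ 0.6371 -0.2987  0.175 ]
0.165 [373 129   3   3   6] [373.7 129.8] [ 0.6731 -0.2191  0.1778]
0.165 [377 128   2   3   4] [377.8 129.2] [ 0.675  -0.2293  0.176 ]
0.165 [383 131   2   4   4] [383.5 132.5] [ 0.6666 -0.2427  0.1772]
0.165 [376 135   3   3   5] [377.  135.8] [ 0.6593 -0.2273  0.1747]
0.165 [369 137   4   5   6] [370.3 139.3] [ 0.6505 -0.211   0.1755]
0.165 [387 140   3   2   4] [388.  140.5] [ 0.6466 -0.2526  0.1792]
0.165 [336 142  34  32 168] [352.5 157.3] [ 0.6083 -0.1683  0.1692]
0.165 [367 142   4   2   5] [368.2 142.4] [ 0.6424 -0.2053  0.1782]
0.165 [380 143   2   2   4] [380.5 143.5] [ 0.6401 -0.235   0.1762]
0.165 [288 160  25  25 407] [299.7 172.1] [ 0.5725 -0.042   0.172 ]
0.165 [199 164   7   6  37] [201.6 166.5] [0.5865 0.1894 0.1749]
0.165 [432 170   8   7  43] [435.8 173.2] [ 0.5683 -0.3661  0.1732]
0.165 [393 176   7   7  40] [396.3 179.2] [ 0.5541 -0.2711  0.1735]
0.165 [345 184 
[... 1427 characters left out ...]
2 [216 264   4   6   6] [217.5 266.5] [0.3496 0.1583 0.1302]
0.12 [226 265   4   8   8] [227.5 268.5] [0.3445 0.1346 0.1282]
0.12 [196 266   3   4   4] [197.  267.5] [0.3475 0.208  0.1284]
0.12 [201 266   4   6   6] [202.5 268.5] [0.3454 0.1932 0.1338]
0.12 [180 268  71  31 420] [215.4 282.9] [0.3113 0.1612 0.1353]
0.12 [218 269   3   5   5] [218.8 271. ] [0.3395 0.1533 0.137 ]
0.12 [233 270   2   4   4] [233.5 271.5] [0.337  0.1205 0.1261]
0.12 [227 273   3   6   6] [228.  275.5] [0.3287 0.1311 0.1375]
0.12 [238 275   2   4   4] [238.5 276.5] [0.3247 0.1087 0.1235]
0.12 [234 276   2   4   4] [234.5 277.5] [0.3232 0.1169 0.1307]
0.12 [242 282   2   4   4] [242.5 283.5] [0.3081 0.0985 0.1253]
```

View pics/topc.png

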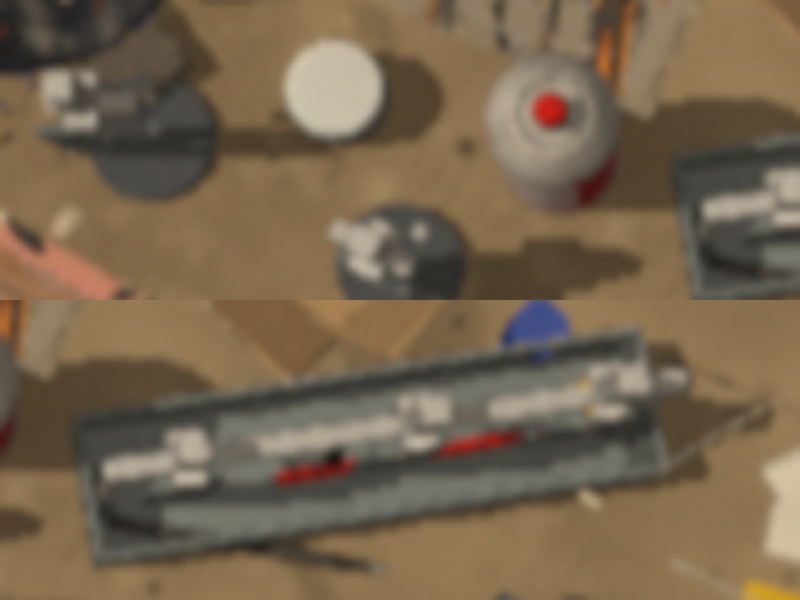

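View pics/sidec.png

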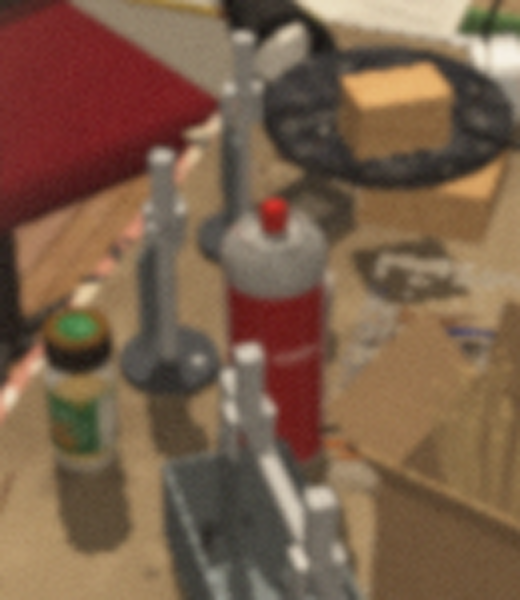

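Seen: the far stand's hook is at crop (70,95) with its panel edge along a line. The near stand's hook is at (365,250), the can cap at (550,110), and three hung plates sit in the lower half with the wide gap on the left. Next I need the plates' yaws on the stands.

Run:
```python
from h import *
t=pickle.load(open('pics/top0.pkl','rb'));s=pickle.load(open('pics/side0.pkl','rb'))
for nm,c in(('top',t),('side',s)):
  w=cloud(c)
  for P in((.5865,.1894),(.512,.0449)):
    d=w[...,:2]-np.array(P);near=np.hypot(d[...,0],d[...,1])<.05
    for lo,hi in((.168,.19),(.122,.142),(.06,.112),(.09,.112)):
      q=w[near&(w[...,2]>lo)&(w[...,2]<hi)]
      if len(q)<4: continue
      ce,e,ev=0,0,0
      m=q[:,:2].mean(0);ev,V=np.linalg.eigh(np.cov(q[:,:2].T));v=V[:,1]
      k=(q[:,:2]-m)@v
      print(nm,P,lo,len(q),'off',((m-P)*1e3).round(1),'sd',(np.sqrt(ev)*1e3).round(1),'ext',(np.ptp(k)*1e3).round(),'yaw of y-axis',np.degrees(np.arctan2(-v[0],v[1])).round(1))
for P in((.5865,.1894),(.512,.0449)):
  u,v=proj(t,(*P,.13));print(u,v)
a=[cv2.resize(t['img'][int(v)-20:int(v)+25,int(u)-25:int(u)+25],None,fx=8,fy=8,interpolation=cv2.INTER_CUBIC) for u,v in[proj(t,(.5865,.1894,.13)),proj(t,(.512,.0449,.13))]]
cv2.imwrite('pics/st.png',np.hstack(a))
```

```text
top (0.5865, 0.1894) 0.168 36 off [-0.2  0.2] sd [3.9 4.1] ext 13.0 yaw of y-axis 93.1
top (0.5865, 0.1894) 0.122 85 off [-1.7 -5.9] sd [ 6.6 11. ] ext 43.0 yaw of y-axis 18.0
top (0.5865, 0.1894) 0.06 203 off [10.2  5.7] sd [15.3 27. ] ext 75.0 yaw of y-axis 119.4
top (0.5865, 0.1894) 0.09 55 off [-10.1  -3.7] sd [ 2.8 19.4] ext 62.0 yaw of y-axis 1.6
top (0.512, 0.0449) 0.168 38 off [0.  0.2] sd [4.2 4.3] ext 15.0 yaw of y-axis 130.8
top (0.512, 0.0449) 0.122 73 off [-0.5 -0.2] sd [ 7.1 12.5] ext 44.0 yaw of y-axis -27.3
top (0.512, 0.0449) 0.06 22 off [-10.9  -0.2] sd [ 5.1 14.6] ext 42.0 yaw of y-axis -27.0
top (0.512, 0.0449) 0.09 20 off [-10.1   1.1] sd [ 5.3 14.4] ext 41.0 yaw of y-axis -26.5
side (0.5865, 0.1894) 0.168 20 off [-1.4 -2.4] sd [3.8 4.8] ext 18.0 yaw of y-axis -36.5
side (0.5865, 0.1894) 0.122 66 off [-1.3 -9.1] sd [7.1 7.9] ext 33.0 yaw of y-axis 3.7
side (0.5865, 0.1894) 0.06 189 off [ 8.5 -0.3] sd [14.2 26.4] ext 81.0 yaw of y-axis 126.1
side (0.5865, 0.1894) 0.09 60 off [-8.1 -6.7] sd [ 6.9 17.6] ext 66.0 yaw of y-axis 1.9
side (0.512, 0.0449) 0.168 28 off [-1.1 -2.9] sd [4.1 5.1] ext 19.0 yaw of y-axis -7.4
side (0.512, 0.0449) 0.122 89 off [-1.4 -7. ] sd [6.9 9.2] ext 44.0 yaw of y-axis 126.6
side (0.512, 0.0449) 0.06 150 off [-6.6 -4.8] sd [4.5 9.5] ext 34.0 yaw of y-axis 120.0
side (0.512, 0.0449) 0.09 60 off [-6.5 -5.1] sd [4.9 9.5] ext 35.0 yaw of y-axis 113.0
206.82832599074584 169.56986548625252
265.1026483210167 199.23397306446583
```

View pics/st.png

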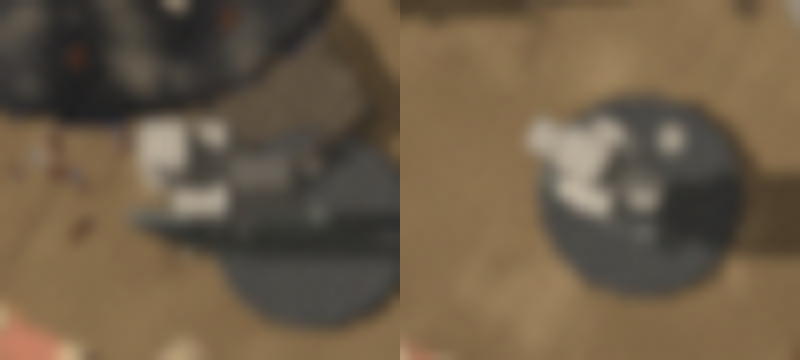

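The wide plate is on the far stand with yaw about +1.6°, and the narrow plate on the near stand with yaw about −27°. Both fronts face −x. The wide gap's centre is near (0.545,−0.214), the narrow gap's near (0.561,−0.319), and the rack yaw is about 8.6°. I'll turn to yaw 91.6° and go above the wide plate.

```bash
python3 -m inch '[{"twist":[0,0,0.15],"travel":[0,0,0],"fingers":85},{"twist":[0,0,0.15],"travel":[0,0,0],"fingers":85},{"twist":[0,0,0.15],"travel":[0,0,0],"fingers":85},{"twist":[0,0,0.15],"travel":[0,0,0],"fingers":85},{"twist":[0,0,0.15],"travel":[0,0,0],"fingers":85}]' 40
python3 -m inch '[{"twist":[0,0,0.15],"travel":[0,0,0],"fingers":70},{"twist":[0,0,0.15],"travel":[0,0,0],"fingers":70},{"twist":[0,0,0.15],"travel":[0,0,0],"fingers":70},{"twist":[0,0,0.021],"travel":[0,0,0],"fingers":70},{"twist":[0,0,0],"travel":[0,0,0],"fingers":70}]'
python3 -m inch '[{"twist":[0,0,0],"travel":[-31,36,0],"fingers":60},{"twist":[0,0,0],"travel":[-31,36,0],"fingers":60},{"twist":[0,0,0],"travel":[-31,36,0],"fingers":60},{"twist":[0,0,0],"travel":[-31,36,0],"fingers":60},{"twist":[0,0,0],"travel":[-31,36,0],"fingers":60}]'
```

```text
time_s: 0.6
position: [0.1739, 0.5217, 0.3035]
eef_rot: [-180.0, 0.0, 118.2]
force: [-0.2, 0.2, -0.2]
width: 0.085
grip_force: 0.0
time_s: 1.1
position: [0.1739, 0.5217, 0.3036]
eef_rot: [-180.0, 0.0, 91.8]
force: [0.5, 0.5, -0.9]
width: 0.0699
grip_force: 0.0
time_s: 1.6
position: [0.3593, 0.3704, 0.304]
eef_rot: [180.0, -0.0, 91.9]
force: [0.6, 1.1, -0.3]
width: 0.0598
grip_force: 0.0
```

```bash
python3 -m inch '[{"twist":[0,0,0],"travel":[-31,37,0],"fingers":50},{"twist":[0,0,0],"travel":[-31,37,0],"fingers":50},{"twist":[0,0,0],"travel":[-31,37,0],"fingers":50},{"twist":[0,0,0],"travel":[-31,37,0],"fingers":50},{"twist":[0,0,0],"travel":[-31,37,0],"fingers":50}]'
python3 -m inch '[{"twist":[0,0,0],"travel":[-16,18,0],"fingers":50},{"twist":[0,0,0],"travel":[-16,18,0],"fingers":50},{"twist":[0,0,0],"travel":[0,0,0],"fingers":50},{"twist":[0,0,0],"travel":[0,0,0],"fingers":50}]'
```

```text
time_s: 2.1
position: [0.5488, 0.2205, 0.3039]
eef_rot: [180.0, -0.0, 91.8]
force: [0.1, 1.2, 0.7]
width: 0.0499
grip_force: 0.0
time_s: 2.5
position: [0.5844, 0.1909, 0.3034]
eef_rot: [-179.9, 0.0, 91.7]
force: [0.1, 0.8, -0.6]
width: 0.0499
grip_force: 0.0
```

```bash
python3 -m inch '[{"twist":[0,0,0],"travel":[-2,2,25],"fingers":50},{"twist":[0,0,0],"travel":[0,0,25],"fingers":50},{"twist":[0,0,0],"travel":[0,0,20],"fingers":50},{"twist":[0,0,0],"travel":[0,0,14],"fingers":50},{"twist":[0,0,0],"travel":[0,0,5],"fingers":50}]'
python3 -m inch '[{"twist":[0,0,0],"travel":[0,0,0],"fingers":30},{"twist":[0,0,0],"travel":[0,0,0],"fingers":22},{"twist":[0,0,0],"travel":[0,0,0],"fingers":17},{"twist":[0,0,0],"travel":[0,0,0],"fingers":15},{"twist":[0,0,0],"travel":[0,0,0],"fingers":12}]' 60
python3 -m inch '[{"twist":[0,0,0],"travel":[0,0,0],"fingers":0},{"twist":[0,0,0],"travel":[0,0,0],"fingers":0},{"twist":[0,0,0],"travel":[0,0,0],"fingers":0}]' 60
```

```text
time_s: 3.0
position: [0.5855, 0.1898, 0.2137]
eef_rot: [-179.9, 0.0, 91.7]
force: [1.3, 0.3, 0.0]
width: 0.0502
grip_force: 0.0
time_s: 3.5
position: [0.5866, 0.1892, 0.2158]
eef_rot: [179.9, -0.0, 91.6]
force: [-1.7, -0.0, 5.0]
width: 0.0133
grip_force: 53.3
time_s: 3.8
position: [0.5866, 0.1892, 0.2158]
eef_rot: [179.9, -0.0, 91.6]
force: [-1.6, 0.6, 5.0]
width: 0.0131
grip_force: 58.4
```

```bash
python3 -m inch '[{"twist":[0,0,0],"travel":[0,0,-10],"fingers":0},{"twist":[0,0,0],"travel":[0,0,-15],"fingers":0},{"twist":[0,0,0],"travel":[0,0,-20],"fingers":0},{"twist":[0,0,0],"travel":[0,0,-30],"fingers":0},{"twist":[0,0,0],"travel":[0,0,-35],"fingers":0}]'
python3 -m inch '[{"twist":[0,0,0],"travel":[0,0,-35],"fingers":0},{"twist":[0,0,0],"travel":[0,0,-30],"fingers":0},{"twist":[0,0,0],"travel":[0,0,-15],"fingers":0},{"twist":[0,0,0],"travel":[0,0,0],"fingers":0},{"twist":[0,0,0],"travel":[0,0,0],"fingers":0}]'
python3 - <<'E'
from h import *
from cell import r
for n in('top','side'):
    c=r.capture(n);pickle.dump(c,open(f'pics/{n}1.pkl','wb'))
    if n=='side': cv2.imwrite('pics/side1.png',cv2.resize(c['img'][0:260,200:460],None,fx=2.3,fy=2.3))
E
```

```text
time_s: 4.3
position: [0.5861, 0.189, 0.3253]
eef_rot: [-179.9, 0.0, 91.6]
force: [1.3, -0.2, -0.8]
width: 0.0124
grip_force: 58.6
time_s: 4.8
position: [0.5867, 0.1892, 0.4042]
eef_rot: [-180.0, 0.0, 91.6]
force: [0.2, 0.0, -2.4]
width: 0.0129
grip_force: 58.7
```

View pics/side1.png

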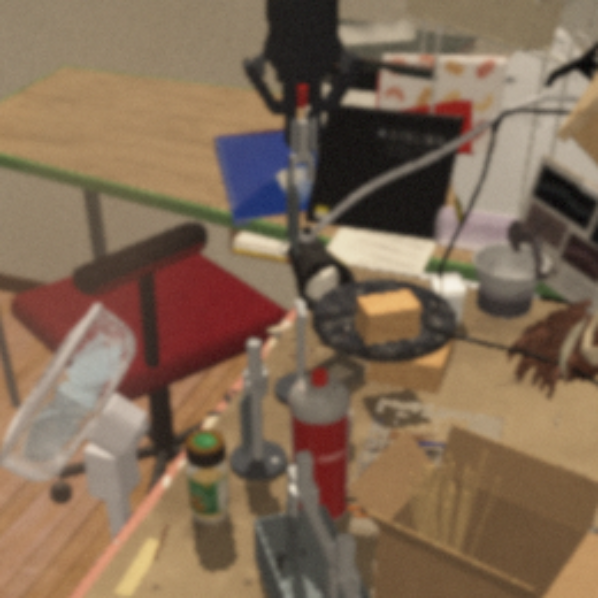

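The plate hangs straight in the gripper, edge-on at crop (300,190). I'll carry it over the can to above the wide gap.

```bash
python3 -m inch '[{"twist":[0,0,-0.06],"travel":[0,0,0],"fingers":0},{"twist":[0,0,-0.063],"travel":[0,0,0],"fingers":0},{"twist":[0,0,0],"travel":[-20,-5,0],"fingers":0},{"twist":[0,0,0],"travel":[-40,-10,0],"fingers":0},{"twist":[0,0,0],"travel":[-45,-12,0],"fingers":0}]'
python3 -m inch '[{"twist":[0,0,0],"travel":[-45,-12,0],"fingers":0},{"twist":[0,0,0],"travel":[-45,-12,0],"fingers":0},{"twist":[0,0,0],"travel":[-45,-12,0],"fingers":0},{"twist":[0,0,0],"travel":[-45,-12,0],"fingers":0},{"twist":[0,0,0],"travel":[-45,-11,0],"fingers":0}]'
python3 -m inch '[{"twist":[0,0,0],"travel":[-35,-9,0],"fingers":0},{"twist":[0,0,0],"travel":[-15,-4,0],"fingers":0},{"twist":[0,0,0],"travel":[-10,0,0],"fingers":0},{"twist":[0,0,0],"travel":[0,0,0],"fingers":0},{"twist":[0,0,0],"travel":[0,0,0],"fingers":0}]'
```

```text
time_s: 5.4
position: [0.5752, 0.081, 0.403]
eef_rot: [-179.9, -0.0, 98.8]
force: [1.3, 0.1, -1.7]
width: 0.013
grip_force: 58.7
time_s: 5.9
position: [0.5501, -0.1518, 0.4039]
eef_rot: [-179.9, -0.0, 98.7]
force: [1.2, 0.1, -1.1]
width: 0.0128
grip_force: 58.7
time_s: 6.4
position: [0.5475, -0.2102, 0.4046]
eef_rot: [-180.0, -0.0, 98.7]
force: [-0.9, 0.2, -0.8]
width: 0.013
grip_force: 58.7
```

```bash
python3 -m inch '[{"twist":[0,0,0],"travel":[-3,-3,0],"fingers":0},{"twist":[0,0,0],"travel":[0,0,20],"fingers":0},{"twist":[0,0,0],"travel":[0,0,30],"fingers":0},{"twist":[0,0,0],"travel":[0,0,30],"fingers":0},{"twist":[0,0,0],"travel":[0,0,10],"fingers":0}]'
python3 -m inch '[{"twist":[0,0,0],"travel":[0,0,20],"fingers":0},{"twist":[0,0,0],"travel":[0,0,20],"fingers":0},{"twist":[0,0,0],"travel":[0,0,10],"fingers":0},{"twist":[0,0,0],"travel":[0,0,5],"fingers":0},{"twist":[0,0,0],"travel":[0,0,0],"fingers":0}]'
python3 - <<'E'
from h import *
from cell import r
for n in('side','top'):
    c=r.capture(n);pickle.dump(c,open(f'pics/{n}2.pkl','wb'))
    if n=='side':a=cv2.resize(c['img'][130:350,270:420],None,fx=2.7,fy=2.7,interpolation=cv2.INTER_CUBIC)
    else:b=cv2.resize(c['img'][140:240,300:400],None,fx=3.9,fy=3.9,interpolation=cv2.INTER_CUBIC)
b=cv2.copyMakeBorder(b,0,a.shape[0]-b.shape[0],0,0,0);cv2.imwrite('pics/p2.png',np.hstack([a,b]))
E
```

```text
time_s: 6.9
position: [0.5441, -0.2136, 0.312]
eef_rot: [-179.8, -0.1, 98.7]
force: [-0.1, -0.9, -0.2]
width: 0.0132
grip_force: 58.8
time_s: 7.4
position: [0.5448, -0.2145, 0.2602]
eef_rot: [180.0, 0.0, 98.7]
force: [0.2, -0.3, -0.6]
width: 0.0132
grip_force: 58.8
```

View pics/p2.png

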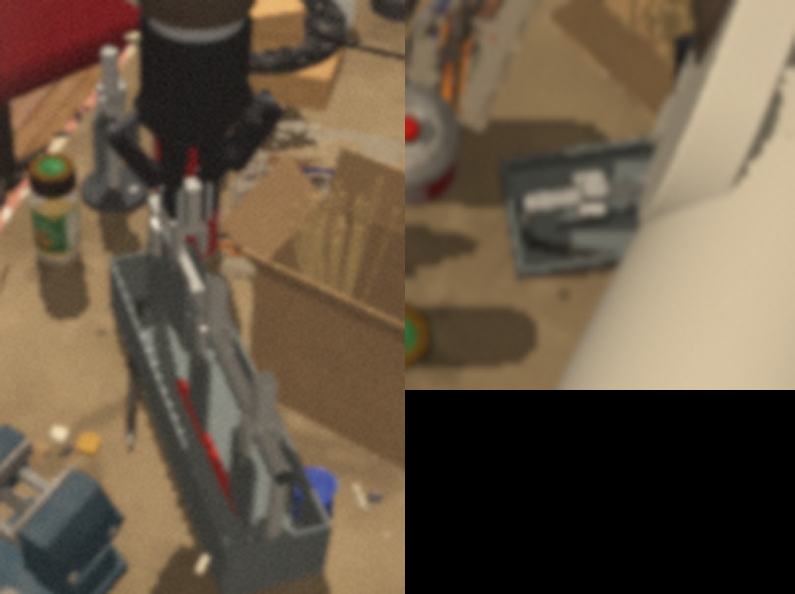

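The plate hangs in the gap between hung_a and hung_b (left image about (190,240)), with nothing touching. The top view is covered by the arm. I'll lower it gently and watch the force.

```bash
python3 -m inch '[{"twist":[0,0,0],"travel":[0.5,0.5,6],"fingers":0},{"twist":[0,0,0],"travel":[0,0,6],"fingers":0},{"twist":[0,0,0],"travel":[0,0,6],"fingers":0},{"twist":[0,0,0],"travel":[0,0,4],"fingers":0},{"twist":[0,0,0],"travel":[0,0,2],"fingers":0}]'
python3 -m inch '[{"twist":[0,0,0],"travel":[0,0,2],"fingers":0},{"twist":[0,0,0],"travel":[0,0,2],"fingers":0},{"twist":[0,0,0],"travel":[0,0,2],"fingers":0},{"twist":[0,0,0],"travel":[0,0,2],"fingers":0},{"twist":[0,0,0],"travel":[0,0,0],"fingers":0}]'
```

```text
time_s: 8.0
position: [0.5449, -0.214, 0.2352]
eef_rot: [-180.0, -0.0, 98.7]
force: [-0.6, -0.1, -1.2]
width: 0.013
grip_force: 58.8
time_s: 8.5
position: [0.545, -0.2141, 0.2276]
eef_rot: [-180.0, -0.0, 98.7]
force: [0.3, -0.5, -1.9]
width: 0.0131
grip_force: 58.8
```

```bash
python3 -m inch '[{"twist":[0,0,0],"travel":[0,0,3],"fingers":0},{"twist":[0,0,0],"travel":[0,0,3],"fingers":0},{"twist":[0,0,0],"travel":[0,0,2],"fingers":0},{"twist":[0,0,0],"travel":[0,0,1.5],"fingers":0},{"twist":[0,0,0],"travel":[0,0,0],"fingers":0}]'
python3 -m inch '[{"twist":[0,0,0],"travel":[0,0,1],"fingers":0},{"twist":[0,0,0],"travel":[0,0,1],"fingers":0},{"twist":[0,0,0],"travel":[0,0,0],"fingers":0}]'
```

```text
time_s: 9.0
position: [0.545, -0.2141, 0.2181]
eef_rot: [-180.0, -0.0, 98.7]
force: [-0.5, 0.0, -1.7]
width: 0.0132
grip_force: 58.8
time_s: 9.3
position: [0.5451, -0.2141, 0.2163]
eef_rot: [-180.0, -0.0, 98.7]
force: [-0.4, -0.2, -1.3]
width: 0.0129
grip_force: 58.8
```

```bash
python3 -m inch '[{"twist":[0,0,0],"travel":[0,0,0.7],"fingers":0},{"twist":[0,0,0],"travel":[0,0,0],"fingers":0}]'
python3 -m inch '[{"twist":[0,0,0],"travel":[0,0,0.6],"fingers":0},{"twist":[0,0,0],"travel":[0,0,0],"fingers":0}]'
```

```text
time_s: 9.5
position: [0.5451, -0.2141, 0.2158]
eef_rot: [180.0, 0.0, 98.7]
force: [-0.1, -0.7, -0.7]
width: 0.0128
grip_force: 59.1
time_s: 9.7
position: [0.5452, -0.2141, 0.2158]
eef_rot: [180.0, 0.0, 98.7]
force: [-2.1, 0.8, 4.9]
width: 0.013
grip_force: 59.8
```

It's seated: +5 N at the same height as on the stand. Release gently.

```bash
python3 -m inch '[{"twist":[0,0,0],"travel":[0,0,0],"fingers":12},{"twist":[0,0,0],"travel":[0,0,0],"fingers":14},{"twist":[0,0,0],"travel":[0,0,0],"fingers":16},{"twist":[0,0,0],"travel":[0,0,0],"fingers":20},{"twist":[0,0,0],"travel":[0,0,0],"fingers":28}]' 20
python3 -m inch '[{"twist":[0,0,0],"travel":[0,0,0],"fingers":40},{"twist":[0,0,0],"travel":[0,0,0],"fingers":40},{"twist":[0,0,0],"travel":[0,0,-10],"fingers":40},{"twist":[0,0,0],"travel":[0,0,-20],"fingers":40},{"twist":[0,0,0],"travel":[0,0,-30],"fingers":40}]'
python3 -m inch '[{"twist":[0,0,0],"travel":[0,0,-40],"fingers":45},{"twist":[0,0,0],"travel":[0,0,-20],"fingers":50},{"twist":[0,0,0],"travel":[0,0,0],"fingers":50}]'
```

```text
time_s: 10.2
position: [0.5451, -0.2141, 0.2148]
eef_rot: [-180.0, -0.0, 98.7]
force: [0.5, 0.4, -0.5]
width: 0.0273
grip_force: 0.0
time_s: 10.7
position: [0.5446, -0.214, 0.2751]
eef_rot: [-179.9, -0.1, 98.6]
force: [-0.4, -0.1, -0.2]
width: 0.0399
grip_force: 0.0
time_s: 11.0
position: [0.5456, -0.2143, 0.3395]
eef_rot: [179.7, 0.2, 98.7]
force: [-0.1, 0.5, -0.8]
width: 0.05
grip_force: 0.0
```

```bash
python3 -m inch '[{"twist":[0,0,0],"travel":[43,1,0],"fingers":50},{"twist":[0,0,0],"travel":[44,1,0],"fingers":50},{"twist":[0,0,0],"travel":[44,1,0],"fingers":50},{"twist":[0,0,0],"travel":[44,1,0],"fingers":50},{"twist":[0,0,0],"travel":[44,1,0],"fingers":50}]'
python3 -m inch '[{"twist":[0,0,0],"travel":[42,1,0],"fingers":50},{"twist":[0,0,0.15],"travel":[0,0,0],"fingers":50},{"twist":[0,0,0.15],"travel":[0,0,0],"fingers":50},{"twist":[0,0,0.15],"travel":[0,0,0],"fingers":50},{"twist":[0,0,0.15],"travel":[0,0,0],"fingers":50}]'
python3 -m inch '[{"twist":[0,0,0.023],"travel":[0,0,0],"fingers":50},{"twist":[0,0,0],"travel":[0,0,0],"fingers":50},{"twist":[0,0,0],"travel":[0,0,0],"fingers":50}]'
python3 - <<'E'
from h import *
from cell import r
for n in('top','side'):
    c=r.capture(n);pickle.dump(c,open(f'pics/{n}3.pkl','wb'))
    if n=='side':a=cv2.resize(c['img'][150:350,270:420],None,fx=2.9,fy=2.9,interpolation=cv2.INTER_CUBIC)
    else:
        b=cv2.resize(c['img'][160:220,320:460],None,fx=2.5,fy=2.5,interpolation=cv2.INTER_CUBIC);w=cloud(c)
        m=((w[...,2]>.165)&(w[...,2]<.185)&(w[...,0]>.52)&(w[...,0]<.59)&(w[...,1]<-.1)&(w[...,1]>-.4)).astype(np.uint8)
        N,l,st,ce=cv2.connectedComponentsWithStats(m)
        for i in range(1,N):
            if st[i,4]>15: print(np.nanmean(w[l==i],0).round(4),st[i,4])
b=cv2.copyMakeBorder(b,0,a.shape[0]-b.shape[0],0,0,0);cv2.imwrite('pics/p3.png',np.hstack([a,b]))
E
```

```text
time_s: 11.5
position: [0.5164, 0.0047, 0.3346]
eef_rot: [-180.0, -0.0, 98.6]
force: [0.3, -0.2, 0.4]
width: 0.0497
grip_force: 0.0
time_s: 12.0
position: [0.5116, 0.045, 0.3345]
eef_rot: [-180.0, 0.0, 63.9]
force: [0.5, -0.4, 0.2]
width: 0.0505
grip_force: 0.0
time_s: 12.3
position: [0.5117, 0.0448, 0.3349]
eef_rot: [-180.0, 0.0, 63.1]
force: [-0.4, -0.6, 0.4]
width: 0.0502
grip_force: 0.0
[ 0.5803 -0.1965  0.1694] 41
[ 0.5858 -0.2504  0.177 ] 26
[ 0.5683 -0.3661  0.1739] 42
[ 0.554  -0.2716  0.1741] 39
[ 0.5447 -0.2112  0.1743] 37
[ 0.5363 -0.1566  0.1747] 38
```

View pics/p3.png

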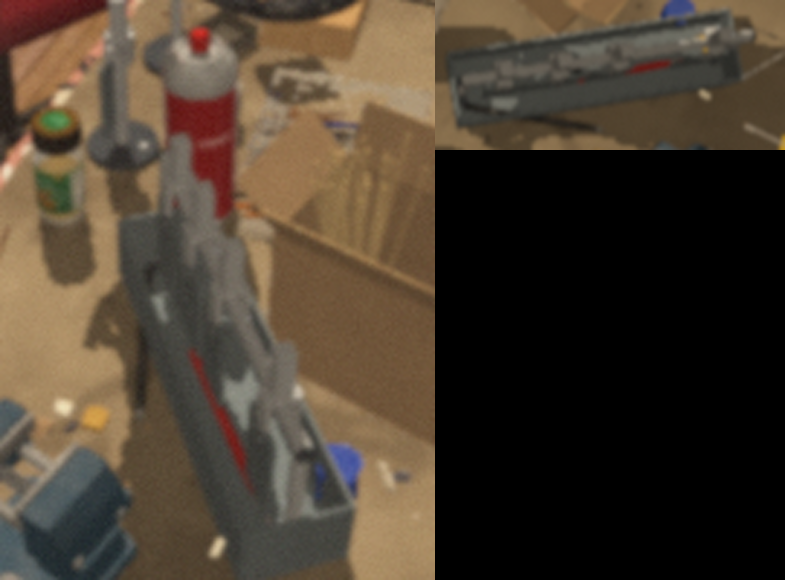

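The wide plate hangs fully seated between hung_a and hung_b, clear of both; hung_a and hung_b have not moved. Now the narrow plate.

```bash
python3 -m inch '[{"twist":[0,0,0],"travel":[0,0,30],"fingers":50},{"twist":[0,0,0],"travel":[0,0,35],"fingers":50},{"twist":[0,0,0],"travel":[0,0,30],"fingers":50},{"twist":[0,0,0],"travel":[0,0,17],"fingers":50},{"twist":[0,0,0],"travel":[0,0,5],"fingers":50}]'
python3 -m inch '[{"twist":[0,0,0],"travel":[0,0,0],"fingers":30},{"twist":[0,0,0],"travel":[0,0,0],"fingers":22},{"twist":[0,0,0],"travel":[0,0,0],"fingers":17},{"twist":[0,0,0],"travel":[0,0,0],"fingers":15},{"twist":[0,0,0],"travel":[0,0,0],"fingers":12}]' 60
python3 -m inch '[{"twist":[0,0,0],"travel":[0,0,0],"fingers":0},{"twist":[0,0,0],"travel":[0,0,0],"fingers":0},{"twist":[0,0,0],"travel":[0,0,0],"fingers":0}]' 60
```

```text
time_s: 12.9
position: [0.511, 0.0447, 0.2159]
eef_rot: [-179.8, 0.1, 63.0]
force: [-0.0, 0.5, 0.6]
width: 0.0497
grip_force: 0.0
time_s: 13.4
position: [0.5121, 0.0448, 0.2191]
eef_rot: [179.9, -0.1, 63.0]
force: [-0.1, 0.4, 5.0]
width: 0.013
grip_force: 50.5
time_s: 13.7
position: [0.5121, 0.0449, 0.2191]
eef_rot: [179.9, -0.1, 63.0]
force: [0.0, 0.4, 5.4]
width: 0.013
grip_force: 58.6
```

```bash
python3 -m inch '[{"twist":[0,0,0],"travel":[0,0,-10],"fingers":0},{"twist":[0,0,0],"travel":[0,0,-15],"fingers":0},{"twist":[0,0,0],"travel":[0,0,-20],"fingers":0},{"twist":[0,0,0],"travel":[0,0,-30],"fingers":0},{"twist":[0,0,0],"travel":[0,0,-35],"fingers":0}]'
python3 -m inch '[{"twist":[0,0,0],"travel":[0,0,-35],"fingers":0},{"twist":[0,0,0],"travel":[0,0,-30],"fingers":0},{"twist":[0,0,0],"travel":[0,0,-15],"fingers":0},{"twist":[0,0,0],"travel":[0,0,0],"fingers":0},{"twist":[0,0,0],"travel":[0,0,0],"fingers":0}]'
python3 -m inch '[{"twist":[0,0,-0.1],"travel":[0,0,0],"fingers":0},{"twist":[0,0,-0.15],"travel":[0,0,0],"fingers":0},{"twist":[0,0,-0.15],"travel":[0,0,0],"fingers":0},{"twist":[0,0,-0.15],"travel":[0,0,0],"fingers":0},{"twist":[0,0,-0.072],"travel":[0,0,0],"fingers":0}]'
```

```text
time_s: 14.2
position: [0.5114, 0.0448, 0.3295]
eef_rot: [-180.0, 0.0, 63.0]
force: [1.6, 0.2, -1.4]
width: 0.0126
grip_force: 58.6
time_s: 14.7
position: [0.5119, 0.0448, 0.408]
eef_rot: [180.0, -0.0, 63.0]
force: [-0.2, -0.3, -1.6]
width: 0.013
grip_force: 58.6
time_s: 15.2
position: [0.5116, 0.0448, 0.4067]
eef_rot: [-179.9, -0.0, 98.9]
force: [-0.8, -0.1, -0.9]
width: 0.0128
grip_force: 58.6
```

```bash
python3 -m inch '[{"twist":[0,0,0],"travel":[-20,-1,0],"fingers":0},{"twist":[0,0,0],"travel":[-40,-1,0],"fingers":0},{"twist":[0,0,0],"travel":[-45,-1,0],"fingers":0},{"twist":[0,0,0],"travel":[-45,-1,0],"fingers":0},{"twist":[0,0,0],"travel":[-45,-1,0],"fingers":0}]'
python3 -m inch '[{"twist":[0,0,0],"travel":[-45,-1,0],"fingers":0},{"twist":[0,0,0],"travel":[-45,0,0],"fingers":0},{"twist":[0,0,0],"travel":[-40,0,0],"fingers":0},{"twist":[0,0,0],"travel":[-28,0,0],"fingers":0},{"twist":[0,0,0],"travel":[-15,0,0],"fingers":0}]'
python3 -m inch '[{"twist":[0,0,0],"travel":[0,0,0],"fingers":0},{"twist":[0,0,0],"travel":[0,0,0],"fingers":0}]'
```

```text
time_s: 15.7
position: [0.5357, -0.1504, 0.4069]
eef_rot: [-179.9, -0.0, 98.6]
force: [0.9, -0.4, -0.4]
width: 0.013
grip_force: 58.6
time_s: 16.2
position: [0.5607, -0.3225, 0.4056]
eef_rot: [-179.8, -0.1, 98.5]
force: [0.6, 0.6, -1.7]
width: 0.0128
grip_force: 58.6
time_s: 16.4
position: [0.5608, -0.32, 0.4068]
eef_rot: [-179.9, -0.1, 98.6]
force: [0.9, -0.2, -1.6]
width: 0.0128
grip_force: 58.6
```

```bash
python3 -m inch '[{"twist":[0,0,0],"travel":[-0.5,0.5,15],"fingers":0},{"twist":[0,0,0],"travel":[0,0,30],"fingers":0},{"twist":[0,0,0],"travel":[0,0,30],"fingers":0},{"twist":[0,0,0],"travel":[0,0,20],"fingers":0},{"twist":[0,0,0],"travel":[0,0,10],"fingers":0}]'
python3 -m inch '[{"twist":[0,0,0],"travel":[0,0,15],"fingers":0},{"twist":[0,0,0],"travel":[0,0,15],"fingers":0},{"twist":[0,0,0],"travel":[0,0,7],"fingers":0},{"twist":[0,0,0],"travel":[0,0,0],"fingers":0},{"twist":[0,0,0],"travel":[0,0,0],"fingers":0}]'
python3 - <<'E'
from h import *
from cell import r
c=r.capture('side');pickle.dump(c,open('pics/side4.pkl','wb'))
cv2.imwrite('pics/p4.png',cv2.resize(c['img'][150:350,270:420],None,fx=2.9,fy=2.9,interpolation=cv2.INTER_CUBIC))
E
```

```text
time_s: 16.9
position: [0.5609, -0.3189, 0.301]
eef_rot: [-179.9, -0.1, 98.7]
force: [0.5, 0.2, -1.8]
width: 0.0124
grip_force: 58.7
time_s: 17.4
position: [0.5616, -0.3201, 0.2671]
eef_rot: [180.0, 0.0, 98.6]
force: [-0.3, -0.1, -1.4]
width: 0.0129
grip_force: 58.7
```

View pics/p4.png

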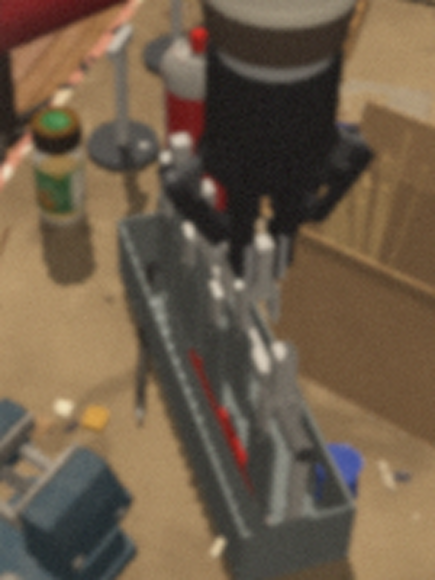

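The narrow plate is over its gap, between hung_b and hung_c (about (262,270)), and clear of both. Lower gently.

```bash
python3 -m inch '[{"twist":[0,0,0],"travel":[0,0,6],"fingers":0},{"twist":[0,0,0],"travel":[0,0,7],"fingers":0},{"twist":[0,0,0],"travel":[0,0,6],"fingers":0},{"twist":[0,0,0],"travel":[0,0,4],"fingers":0},{"twist":[0,0,0],"travel":[0,0,2],"fingers":0}]'
python3 -m inch '[{"twist":[0,0,0],"travel":[0,0,2],"fingers":0},{"twist":[0,0,0],"travel":[0,0,2],"fingers":0},{"twist":[0,0,0],"travel":[0,0,2],"fingers":0},{"twist":[0,0,0],"travel":[0,0,2],"fingers":0},{"twist":[0,0,0],"travel":[0,0,0],"fingers":0}]'
```

```text
time_s: 17.95
position: [0.5612, -0.3203, 0.2403]
eef_rot: [-180.0, -0.0, 98.6]
force: [0.4, -0.6, -1.6]
width: 0.0125
grip_force: 58.7
time_s: 18.45
position: [0.5613, -0.3203, 0.2328]
eef_rot: [-180.0, -0.0, 98.6]
force: [0.1, -0.1, -1.5]
width: 0.013
grip_force: 58.7
```

```bash
python3 -m inch '[{"twist":[0,0,0],"travel":[0,0,3],"fingers":0},{"twist":[0,0,0],"travel":[0,0,3],"fingers":0},{"twist":[0,0,0],"travel":[0,0,3],"fingers":0},{"twist":[0,0,0],"travel":[0,0,2],"fingers":0},{"twist":[0,0,0],"travel":[0,0,0],"fingers":0}]'
python3 -m inch '[{"twist":[0,0,0],"travel":[0,0,1],"fingers":0},{"twist":[0,0,0],"travel":[0,0,1],"fingers":0},{"twist":[0,0,0],"travel":[0,0,0],"fingers":0}]'
```

```text
time_s: 18.95
position: [0.5613, -0.3203, 0.2216]
eef_rot: [-180.0, -0.0, 98.6]
force: [0.6, 1.0, -1.1]
width: 0.0129
grip_force: 58.7
time_s: 19.25
position: [0.5614, -0.3204, 0.22]
eef_rot: [-180.0, -0.0, 98.6]
force: [-0.2, -0.2, -2.9]
width: 0.0131
grip_force: 58.7
```

```bash
python3 -m inch '[{"twist":[0,0,0],"travel":[0,0,0.8],"fingers":0},{"twist":[0,0,0],"travel":[0,0,0],"fingers":0}]'
python3 -m inch '[{"twist":[0,0,0],"travel":[0,0,0.7],"fingers":0},{"twist":[0,0,0],"travel":[0,0,0],"fingers":0}]'
```

```text
time_s: 19.45
position: [0.5614, -0.3204, 0.2193]
eef_rot: [180.0, 0.0, 98.6]
force: [-0.0, -0.4, -0.3]
width: 0.0131
grip_force: 58.7
time_s: 19.65
position: [0.5614, -0.3204, 0.2192]
eef_rot: [180.0, 0.0, 98.6]
force: [-1.5, 0.5, 3.3]
width: 0.013
grip_force: 59.4
```

Seated. Release, rise, and clear out of the cameras' view.

```bash
python3 -m inch '[{"twist":[0,0,0],"travel":[0,0,0],"fingers":12},{"twist":[0,0,0],"travel":[0,0,0],"fingers":14},{"twist":[0,0,0],"travel":[0,0,0],"fingers":16},{"twist":[0,0,0],"travel":[0,0,0],"fingers":20},{"twist":[0,0,0],"travel":[0,0,0],"fingers":28}]' 20
python3 -m inch '[{"twist":[0,0,0],"travel":[0,0,0],"fingers":40},{"twist":[0,0,0],"travel":[0,0,0],"fingers":40},{"twist":[0,0,0],"travel":[0,0,-10],"fingers":40},{"twist":[0,0,0],"travel":[0,0,-20],"fingers":40},{"twist":[0,0,0],"travel":[0,0,-30],"fingers":40}]'
python3 -m inch '[{"twist":[0,0,0],"travel":[0,0,-40],"fingers":40},{"twist":[0,0,0],"travel":[0,0,-30],"fingers":40},{"twist":[0,0,0],"travel":[40,-5,0],"fingers":40},{"twist":[0,0,0],"travel":[45,-10,0],"fingers":40},{"twist":[0,0,0],"travel":[45,-10,0],"fingers":40}]'
python3 -m inch '[{"twist":[0,0,0],"travel":[45,-15,0],"fingers":40},{"twist":[0,0,0],"travel":[45,-15,0],"fingers":40},{"twist":[0,0,0],"travel":[45,-15,0],"fingers":40},{"twist":[0,0,0],"travel":[45,-10,0],"fingers":40},{"twist":[0,0,0],"travel":[45,0,0],"fingers":40}]'
python3 -m inch '[{"twist":[0,0,0],"travel":[30,0,0],"fingers":40},{"twist":[0,0,0],"travel":[0,0,0],"fingers":40},{"twist":[0,0,0],"travel":[0,0,0],"fingers":40}]'
python3 - <<'E'
from h import *
from cell import r
for n in('top','side'):
    c=r.capture(n);pickle.dump(c,open(f'pics/{n}5.pkl','wb'))
    if n=='side':a=cv2.resize(c['img'][150:350,270:420],None,fx=2.6,fy=2.6,interpolation=cv2.INTER_CUBIC)
    else:
        b=cv2.resize(c['img'][158:218,325:455],None,fx=3.1,fy=3.1,interpolation=cv2.INTER_CUBIC);w=cloud(c)
        m=((w[...,2]>.165)&(w[...,2]<.185)&(w[...,0]>.5)&(w[...,0]<.6)&(w[...,1]<0)&(w[...,1]>-.4)).astype(np.uint8)
        N,l,st,ce=cv2.connectedComponentsWithStats(m)
        for i in range(1,N):
            if st[i,4]>15: print(np.nanmean(w[l==i],0).round(4),st[i,4])
b=cv2.copyMakeBorder(b,0,a.shape[0]-b.shape[0],0,0,0);cv2.imwrite('pics/p5.png',np.hstack([a,b]))
E
```

```text
time_s: 20.15
position: [0.5614, -0.3204, 0.2183]
eef_rot: [-180.0, -0.0, 98.6]
force: [0.5, -0.4, -0.3]
width: 0.028
grip_force: 0.0
time_s: 20.65
position: [0.561, -0.3201, 0.2785]
eef_rot: [-179.9, -0.1, 98.6]
force: [0.6, -0.3, 0.1]
width: 0.04
grip_force: 0.0
time_s: 21.15
position: [0.5167, -0.1946, 0.3492]
eef_rot: [180.0, 0.0, 98.5]
force: [1.1, 0.9, 1.3]
width: 0.04
grip_force: 0.0
time_s: 21.65
position: [0.4275, 0.0199, 0.3501]
eef_rot: [179.9, 0.0, 98.5]
force: [0.6, -0.6, 0.2]
width: 0.0399
grip_force: 0.0
time_s: 21.95
position: [0.4246, 0.0488, 0.3494]
eef_rot: [179.9, 0.0, 98.7]
force: [-0.6, 0.2, 1.2]
width: 0.0401
grip_force: 0.0
[ 0.5854 -0.1916  0.1694] 68
[ 0.5908 -0.254   0.1748] 55
[ 0.5698 -0.0431  0.1718] 406
[ 0.5684 -0.366   0.1734] 42
[ 0.5612 -0.3184  0.1739] 41
[ 0.554  -0.2712  0.174 ] 41
[ 0.5445 -0.2115  0.1745] 37
[ 0.5363 -0.1567  0.1743] 38
```

View pics/p5.png

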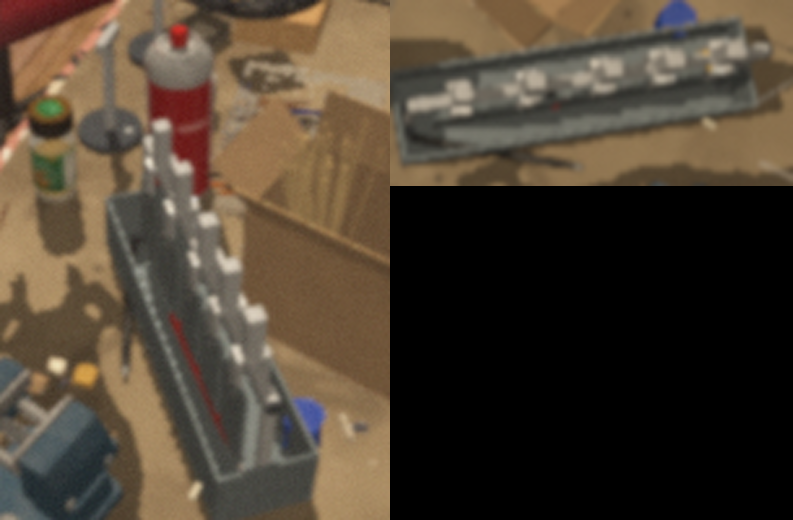

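All five plates hang in line. The can's centroid reads slightly different, so I'll check that before handing in.

Run:
```python
from h import *
for n,k in(('top',0),('top',5),('side',0),('side',5)):
    c=pickle.load(open(f'pics/{n}{k}.pkl','rb'));i=c['img'].astype(int)
    m=(i[...,2]>120)&(i[...,1]<60)&(i[...,0]<70)
    u,v=(300,172) if n=='top' else (338,163); s=np.zeros_like(m);s[v-10:v+10,u-10:u+10]=1
    y,x=np.nonzero(m&s);print(n,k,x.mean().round(2),y.mean().round(2),len(x))
    w=cloud(c);m=(w[...,2]>.165)&(w[...,2]<.185)&(abs(w[...,0]-.57)<.06)&(abs(w[...,1]+.042)<.05);y,x=np.nonzero(m);print(x.mean().round(2),y.mean().round(2),len(x))
```

```text
top 0 300.0 171.83 23
299.75 172.11 407
top 5 300.23 172.69 26
300.21 173.22 406
side 0 337.89 163.03 35
337.89 169.5 254
side 5 338.66 162.63 35
338.21 169.36 253
```

Run:
```python
from h import *
for n,k in(('top',0),('top',1),('top',2),('top',3),('top',5),('side',0),('side',1),('side',3),('side',5)):
    c=pickle.load(open(f'pics/{n}{k}.pkl','rb'));w=cloud(c)
    o=[]
    for P,h,rr in(((.57,-.042),(.165,.19),.05),((.46,-.035),(.085,.11),.05),((.60,.07),(.03,.05),.05),((.5365,-.1565),(.165,.185),.02)):
        m=(w[...,2]>h[0])&(w[...,2]<h[1])&(np.hypot(w[...,0]-P[0],w[...,1]-P[1])<rr);y,x=np.nonzero(m)
        o.append((x.mean().round(2),y.mean().round(2),len(x)) if len(x) else None)
    print(n,k,*[tuple(map(float,q)) if q else None for q in o])
```

```text
top 0 (299.75, 172.08, 427.0) (297.61, 225.44, 250.0) (256.46, 167.05, 303.0) (348.21, 186.76, 38.0)
top 1 (300.11, 173.0, 420.0) (297.58, 225.44, 250.0) (256.44, 167.02, 302.0) (348.21, 186.85, 39.0)
top 2 (300.06, 173.05, 433.0) (297.61, 225.46, 250.0) (256.56, 167.03, 306.0) (348.29, 186.87, 38.0)
top 3 (300.08, 173.14, 425.0) (297.6, 225.43, 251.0) None (348.29, 186.87, 38.0)
top 5 (300.21, 173.17, 426.0) (297.6, 225.43, 251.0) (256.45, 167.03, 304.0) (348.29, 186.87, 38.0)
side 0 (337.85, 168.91, 277.0) (288.31, 194.38, 255.0) (351.45, 181.36, 11.0) (331.44, 199.22, 50.0)
side 1 (338.24, 168.93, 277.0) (288.37, 194.53, 259.0) (352.0, 180.0, 5.0) (331.4, 199.37, 52.0)
side 3 (338.2, 168.93, 275.0) (288.35, 194.35, 256.0) (352.0, 180.5, 6.0) (331.29, 199.27, 51.0)
side 5 (338.21, 168.86, 273.0) (288.32, 194.36, 256.0) (352.0, 180.0, 5.0) (331.38, 199.26, 50.0)
```

The can's small shift happened before the arm came near it (settling at the start), and it has stayed put since. The jar, pot and hung plates have not moved. Handing in.

```bash
python3 -c "
from cell import r
print(r.finish_job())"
```

```text
the job is handed in; nothing more can be done
None
```

I handed the job in after about 22 s of robot time: both plates hang fully seated in their gaps, panels toward the robot, touching no neighbour (the wide one has about 3–4 mm to hung_a), and of the other things only the can read about 2 mm off, before the arm came near it.

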